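# Load the pop-up staple tray

## Robot

A 6-joint arm with a two-finger parallel gripper is mounted at the origin on the work surface. World frame = base frame: x ahead of the robot, y to its left, z up, the work surface at z = 0. Lengths are in m, angles in rad, forces in N, time in s.
With the tool pointing down it reaches from about 0.425 to 0.95 m from the base axis. Payload 3.5 kg.
Tool frame: the origin (TCP) lies at the very end of the fingers, on their centre line; the grasp point (between the pads) lies 19 mm behind it; z points along the fingers, y is the line along which they close (so a half turn about z gives the same grasp; the last joint's range is limited). The gripper opens to 85 mm and grips with 20 to 120 N. Pads are 22 mm wide; open, the fingers measure 114 mm over their backs; the gripper's body (76 mm by 85 mm) begins 54 mm behind the grasp point. The pads swing forward as they close: fully open they stand 13 mm farther back than shut.
Start: joints at [-1.455, 0.286, 1.577, -0, 1.279, -0.15], TCP at [0.177, -0.651, 0.231] pointing down, gripper open.
Joint ranges: [-2.77, 2.77], [-0.9, 2.22], [0.21, 2.48], [-1.53, 4.67], [0.24, 2.81], [-2.84, 2.84]. Speed limits (rad/s): [2.79, 2.79, 3.14, 3.14, 3.14, 3.14].

## Interface

Orientations are given as a unit quaternion [x, y, z, w].
In Python, from plant import ctrl gives the robot as it stands.
- The arm moves only by the tool carry_out, never from a script. Its argument "deltas" is one flat list of numbers, 6 for each row, row after row: the shift along the tool's x, y, z in m, then the turn, a rotation vector about the tool's x, y, z in rad. A call has 1 to 5 rows; each row is the pose to reach, as a shift and turn from the pose commanded when the call began, along the tool's axes at that moment; what a row does not reach only later rows make up. A row lasts 1/8 s, in which the tool goes at most 62.5 mm and 10.7 degrees, less where a joint would pass 70% of its speed; a pose out of reach is approached as far as the arm can. A call with a gripper value outside its range is refused whole. "grip" is the opening in per cent of the stroke, from 0 (shut) to 100 (fully open), set as the call begins (left out, the last holds). The fingers move at their own pace and stop on an object; "grip_force" is the grip in N (left out, the last holds). Time passes only in rows, so rows that repeat a pose let the fingers close. It gives the time, the measured TCP pose, the force, the opening and the grip force at its end, in the units of the state.
- ctrl.get_state(): the state, without advancing time (a new reading comes with each control period).
- ctrl.read_camera(name): name is "side" or "top"; returns (picture, depth): 400x640x3 uint8, red, green, blue; 400x640 float32, m along the optical axis (not along the pixel's ray), 0 where there is no reading.
- ctrl.camera_model(name): a dict with "intrinsics" (3x3 intrinsics, pixels), "extrinsics" (4x4, takes a point from world to camera coordinates). Camera axes: x right, y down, z forward; pixel columns grow to the right and rows downward; lengths in m; the calibration is good to about 2 mm. A picture is of the moment at which its call begins. camera_model takes no time and is no camera call.
- ctrl.sign_off(): hands the job in; it is judged then, once.
Trained networks look in the newest picture that a camera, given by its name, has taken for a name from the list of things; names that differ only in an ending like _2 or _b are one class to them, and where a whole thing is asked for, a point or a joint stands for the part that bears it (a point fixed in the world has none). Each returns a list of dicts, best first, with "score" (0 to 1); they miss things now and then, are a little off and sometimes report something else, mostly with a low value. They report only what shows in the picture. A call takes as long as a camera call. They do not tell look-alikes from the thing itself.
- ctrl.find_in(camera, query): "uv" ([column, row] in pixels, amid what is visible of it).
The state is a dict: "time": time; "qpos": joint angles; "dq": joint speeds; "joint_efforts": joint torques, N m; "eef_pos": TCP position; "tcp_rot": TCP orientation; "contact_force": force on the tool from outside, world axes, zero at the start; "wrist_torque": the same for the moment, N m; "opening": opening from 0.0 (shut) to 1.0 (fully open); "finger_force": force on a finger pad.
Only numpy, scipy, OpenCV 4.12 (cv2) and the standard library are available. Lean on these libraries where they do the work, as an engineer would, in place of code of your own. Each camera call takes 0.05 s, during which the arm holds its last target. There are 200 camera calls.

## Task

Stand the tall staple refill in the raised pop-up tray of the grey dock, then press the tray down through the refill until the push-push latch catches, and let go: the tray must stay down with the refill standing in it. Leave the low pack of staples where it is.

Things in the scene. Friction and masses are not known exactly. Their poses are not given: they have to be found in the camera images.
- refill: the tall staple refill: a block of bare steel staple sticks, 70 mm long (its x), 32 mm wide (its y), 50 mm high, with a cardboard band 12 mm wide round its middle; 0.15 to 0.3 kg. Stands upright on the bench at the start. Origin at the centre of its underside, z up
- tray_floor (a point): centre of the upper face of the aluminium tray's floor; moves with the tray, z up. Pocket 92 mm long (x) by 54 mm wide (y), lip 6 mm high and 3 mm thick all round. The tray stands out of the top of a fixed grey steel housing, 140 (x) by 104 mm (y), centred on it, top 60 mm above the bench. Floor 82 mm above the bench with the tray raised, about 59 mm latched
- tray (a joint): downward travel of the sprung, damped tray in m: 0 raised (start), 0.023 latched, 0.030 at its rigid stop. Push-push: pressed past 0.028 and let go, it rises to 0.023 and stays; pressed past 0.028 again and let go, it pops up to 0. Under the refill it starts to give at 2 to 6 N; pressed slowly (up to 50 mm/s) it takes 6 to 13 N to reach the stop; the refill's weight alone does not move it
- low_pack: a bystander: a low pack of the same staple sticks, 45 mm long (its x), 32 mm wide, only 20 mm high, standing on the bench; not to be moved. Origin at the centre of its underside
Things that resemble listed ones, but are neither listed nor needed, are in the scene too. Of the things that look like the part that bears tray_floor, the smallest one is meant.

How it is judged:
On the way:
1. the refill stands in the tray while the tray is still up (z of refill in the frame of tray_floor between -0.004 and 0.006 m and horizontal distance between refill and tray_floor below 0.02 m and value of joint tray below 0.012 m), for 0.04 s.
At the end, for the whole second after the job is handed in: The tray is latched down (travel 19 to 27 mm) with nothing pressing it, and the refill stands at rest on the tray's floor: within 20 mm of the floor's centre, underside within 5 mm of the floor, upright within 0.15 rad (value of joint tray between 0.019 and 0.027 m and z of refill in the frame of tray_floor between -0.004 and 0.005 m and horizontal distance between refill and tray_floor below 0.02 m and angle between refill's own z axis and vertical below 0.15 rad and linear speed of refill below 0.02 m/s); the robot touches nothing.
It fails at once if the low pack of staples is moved by more than 20 mm (distance of low_pack from where it was at the start of the episode above 0.02 m).
It also fails if it takes over 40 s, if anything falls off the work surface, if the arm or the gripper's body presses on something with over 40 N, if the wrist force passes 120 N, or if a joint passes its speed limit or range.

## Working session

There is one attempt and no reset: what is moved stays moved. The work goes in short steps, Python scripts to look and compute and a tool call to move; the robot and the scene stay as the last step left them, time stands still between calls to the robot, and variables do not carry over. Pictures are saved under pics/ and viewed, at most 10 in all, crops included, and the job is handed in when it is done.

Besides the shell and the picture viewer there is one more tool, called after "Call:" as name(argument=value, ...), one argument or row to a line, values as JSON. carry_out: Moves the arm, as the interface text tells. Its arguments: {"type":"object","properties":{"deltas":{"type":"array"},"grip":{"type":"number"},"grip_force":{"type":"number"}},"required":["deltas"]}

```bash
mkdir -p pics; cat > h.py <<'E'
import numpy as np, cv2
from plant import ctrl
def cap(n):
    p,d=ctrl.read_camera(n); return p,d
def cloud(n,d):
    m=ctrl.camera_model(n);K=np.array(m["intrinsics"]);T=np.linalg.inv(np.array(m["extrinsics"]))
    v,u=np.mgrid[:400,:640]
    P=np.stack([(u-K[0,2])/K[0,0]*d,(v-K[1,2])/K[1,1]*d,d],-1)
    W=P@T[:3,:3].T+T[:3,3]; W[d<=0]=np.nan; return W
E
python3 - <<'E'
from h import *
s=ctrl.get_state();print(s)
ims=[]
for n in("top","side"):
    p,d=cap(n);W=cloud(n,d);np.save(n+".npy",W);cv2.imwrite(n+"_raw.png",p[:,:,::-1]);ims.append(p[:,:,::-1])
    for q in("refill","tray_floor","tray","low_pack"):
        for r in ctrl.find_in(n,q):
            u,v=map(int,np.round(r["uv"]));print(n,q,round(r["score"],2),u,v,W[v,u].round(3))
cv2.imwrite("pics/a.png",ims[0]);cv2.imwrite("pics/b.png",ims[1])
E
```

```text
{'time': 0.0, 'qpos': array([-1.45499492e+00,  2.87193361e-01,  1.57817254e+00,  1.27444635e-05,
        1.27860600e+00, -1.49983817e-01]), 'dq': array([-0.00134612,  0.00060393,  0.00085061,  0.00102154,  0.00060191,
       -0.00040594]), 'joint_efforts': array([ 6.60596834e-05, -4.05982554e+01, -2.92624980e+01, -9.50147523e-05,
        5.74421865e-03,  9.14270174e-06]), 'eef_pos': array([ 0.17726559, -0.65062765,  0.22993113]), 'tcp_rot': array([ 9.91182308e-01,  1.32499879e-01,  2.64301377e-05, -1.18934317e-03]), 'contact_force': array([-0.06561441, -0.3568382 , -0.0965621 ]), 'wrist_torque': array([-0.01982627, -0.00452335,  0.03530104]), 'finger_force': 0.0, 'opening': 0.9999997743924023}
top refill 0.98 387 138 [ 0.634 -0.114  0.048]
top tray_floor 0.86 179 280 [0.297 0.354 0.107]
top tray_floor 0.56 264 184 [0.514 0.179 0.083]
top tray 0.83 182 278 [0.302 0.348 0.107]
top tray 0.68 476 272 [ 0.314 -0.285  0.104]
top tray 0.62 263 188 [0.504 0.181 0.083]
top low_pack 0.56 431 202 [ 0.479 -0.22   0.021]
side refill 0.62 294 170 [ 0.617 -0.098  0.042]
side tray_floor 0.84 428 146 [ 0.305 -0.274  0.105]
side tray_floor 0.83 339 344 [0.293 0.364 0.105]
side tray_floor 0.8 280 245 [0.496 0.195 0.083]
side tray 0.86 277 242 [0.506 0.19  0.082]
side tray 0.81 341 340 [0.293 0.356 0.105]
side tray 0.6 424 148 [ 0.31  -0.246  0.113]
side tray 0.35 293 169 [ 0.619 -0.095  0.047]
side low_pack 0.64 357 169 [ 0.475 -0.207  0.018]
```

View pics/a.png

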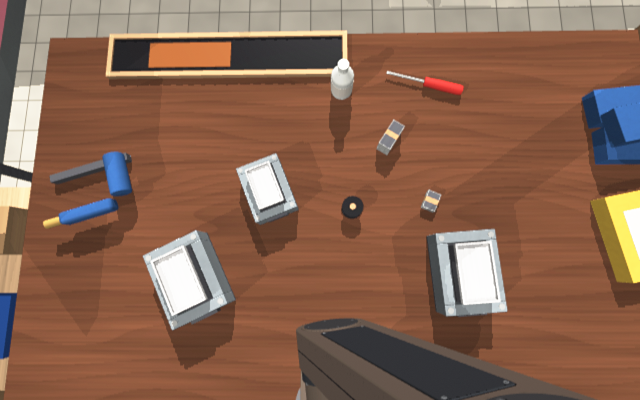

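View pics/b.png

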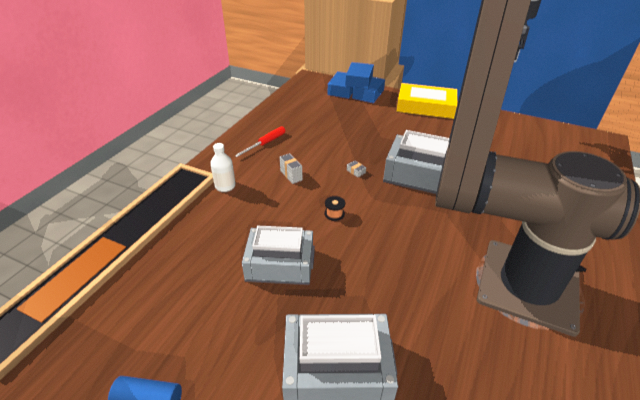

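Three docks show in the top picture, at (266,188), (188,280) and (467,272). The one at (266,188) fits: it is the smallest, and its floor is at 0.083 m against about 0.105 m for the other two. The refill is at (390,137) and the low pack at (431,201).

```bash
python3 - <<'E'
from h import *
def rect(W,m,name):
    k,l,st,_=cv2.connectedComponentsWithStats(m.astype(np.uint8)); 
    i=1+np.argmax(st[1:,4]); P=W[l==i]
    c,sz,a=cv2.minAreaRect(P[:,:2].astype(np.float32)*1000); b=cv2.boxPoints((c,sz,a))
    e=[b[1]-b[0],b[2]-b[1]]; e=max(e,key=np.linalg.norm)
    print(name,st[i,4],"c",np.round(c,1),"size",np.round(sz,1),"long yaw",round(float(np.arctan2(e[1],e[0])),3),"z",np.median(P[:,2]).round(4))
for n in("top","side"):
    W=np.load(n+".npy");x,y,z=W[...,0],W[...,1],W[...,2]
    near=lambda a,b,r:(np.hypot(x-a,y-b)<r)
    rect(W,near(.63,-.11,.07)&(z>.042)&(z<.06),n+" refill")
    rect(W,near(.50,.185,.12)&(z>.078)&(z<.0855),n+" floor")
    rect(W,near(.50,.185,.12)&(z>.078)&(z<.095),n+" tray all")
    rect(W,near(.50,.185,.12)&(z>.05),n+" dock all")
    rect(W,near(.475,-.215,.05)&(z>.013)&(z<.03),n+" low")
for n,(u,v,h) in {"top":(330,165,110),"side":(290,210,80)}.items():
    p=cv2.imread(n+"_raw.png"); c=p[max(v-h,0):v+h,u-120:u+120] if n=="top" else p[v-h:v+h,u-90:u+90]
    c=cv2.resize(c,(480,int(480*c.shape[0]/c.shape[1])),interpolation=cv2.INTER_CUBIC)
    cv2.imwrite(f"pics/c_{n}.png",c)
E
```

```text
top refill 376 c [ 642.4 -124.4] size [32.4 71.4] long yaw -0.577 z 0.0498
top floor 911 c [510.1 178.2] size [96.9 58.1] long yaw 0.354 z 0.0819
top tray all 1109 c [510.5 179. ] size [99.  59.9] long yaw 0.376 z 0.0823
top dock all 2443 c [510.4 179. ] size [140.9 103.9] long yaw 0.376 z 0.0619
top low 252 c [ 483.5 -221.9] size [33.1 45.1] long yaw -0.423 z 0.0196
side refill 217 c [ 642.3 -123.8] size [33.2 74.4] long yaw -0.581 z 0.0487
side floor 913 c [510.9 179.2] size [98.1 63.1] long yaw 0.362 z 0.0813
side tray all 1098 c [510.8 178.8] size [98.9 63.7] long yaw 0.385 z 0.0817
side dock all 2568 c [510.1 179.3] size [140.3 106.3] long yaw 0.385 z 0.065
side low 138 c [ 483.4 -222.1] size [35.5 46.3] long yaw -0.433 z 0.0188
```

View pics/c_top.png

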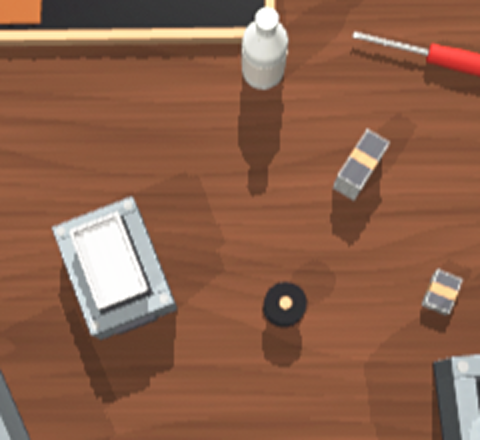

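The crop confirms it: the small dock is at left, with the refill at (362,163) and the low pack at (441,292) in the crop. The refill is at (642, -124) mm with yaw -0.58. The tray is at (510.5, 179) mm with yaw 0.378. I start moving to the refill.

Call:
carry_out(
  deltas=[0.045, -0.03, 0.004, 0, 0, -0.175, 0.09, -0.06, 0.008, 0, 0, -0.35, 0.135, -0.09, 0.012, 0, 0, -0.525, 0.18, -0.12, 0.016, 0, 0, -0.7, 0.225, -0.15, 0.02, 0, 0, -0.875],
  grip=100,
  grip_force=60,
)

```text
time: 1.12
eef_pos: [0.356, -0.4461, 0.2115]
tcp_rot: [0.84, 0.542, 0.0, 0.0]
contact_force: [-0.5, -0.4, 0.1]
opening: 1.001
finger_force: 0.0
```

```bash
cat > go.py <<'E'
# delta from the present pose to a target (x y z yaw), in tool axes
import sys; from h import *
from scipy.spatial.transform import Rotation as R
x,y,z,yaw=map(float,sys.argv[1:5]); s=ctrl.get_state()
R0=R.from_quat(s["tcp_rot"]); Rt=R.from_matrix(np.array([[np.cos(yaw),np.sin(yaw),0],[np.sin(yaw),-np.cos(yaw),0],[0,0,-1]]))
np.set_printoptions(suppress=True,precision=4)
print("t",round(s["time"],2),"pos",s["eef_pos"],"q",s["qpos"],"F",s["contact_force"],"open",round(s["opening"],3),"ff",s["finger_force"])
print("shift",R0.inv().apply(np.array([x,y,z])-s["eef_pos"]),"turn",(R0.inv()*Rt).as_rotvec())
E
python3 go.py .6424 -.1241 .13 2.563
```

```text
t 1.12 pos [ 0.356  -0.4461  0.2115] q [-1.075   0.0749  1.8564  0.0001  1.2095 -0.6505] F [-0.5432 -0.4256  0.12  ] open 1.001 ff 0.0
shift [0.4114 0.1283 0.0815] turn [ 0.0003  0.0008 -1.4167]
```

Call:
carry_out(
  deltas=[0.052, 0.016, 0.008, 0, 0, -0.177, 0.104, 0.032, 0.016, 0, 0, -0.354, 0.156, 0.048, 0.024, 0, 0, -0.531, 0.208, 0.064, 0.032, 0, 0, -0.708, 0.26, 0.08, 0.04, 0, 0, -0.885],
)

```text
time: 1.75
eef_pos: [0.5373, -0.2431, 0.1715]
tcp_rot: [0.527, 0.85, -0.0, 0.0]
contact_force: [0.3, -0.4, 0.4]
opening: 0.996
finger_force: 0.0
```

```bash
python3 go.py .6424 -.1241 .13 2.563
```

```text
t 1.75 pos [ 0.5373 -0.2431  0.1715] q [-0.5968  0.1561  1.8442 -0.0001  1.1403 -1.0575] F [ 0.3088 -0.414   0.3611] open 0.996 ff 0.0
shift [0.0599 0.147  0.0415] turn [ 0.0002  0.001  -0.5314]
```

Call:
carry_out(
  deltas=[0.02, 0.049, 0.014, 0, 0, -0.177, 0.04, 0.098, 0.028, 0, 0, -0.354, 0.06, 0.147, 0.041, 0, 0, -0.531, 0.06, 0.147, 0.041, 0, 0, -0.531],
)

```text
time: 2.25
eef_pos: [0.6427, -0.1227, 0.1287]
tcp_rot: [0.286, 0.958, 0.0, -0.001]
contact_force: [0.0, -0.5, -0.5]
opening: 1.002
finger_force: 0.0
```

```bash
python3 go.py .6424 -.1241 .014 2.563
```

```text
t 2.25 pos [ 0.6427 -0.1227  0.1287] q [-0.3436  0.3389  1.7068  0.0005  1.0981 -1.3349] F [ 0.0469 -0.4909 -0.5294] open 1.002 ff 0.0
shift [-0.0008 -0.0013  0.1147] turn [-0.0001 -0.0023 -0.0011]
```

Call:
carry_out(
  deltas=[-0.001, -0.001, 0.04, 0, -0.002, -0.001, -0.001, -0.001, 0.08, 0, -0.002, -0.001, -0.001, -0.001, 0.105, 0, -0.002, -0.001, -0.001, -0.001, 0.115, 0, -0.002, -0.001, -0.001, -0.001, 0.115, 0, -0.002, -0.001],
)

```text
time: 2.88
eef_pos: [0.6419, -0.128, 0.0154]
tcp_rot: [0.288, 0.958, -0.0, 0.001]
contact_force: [-0.7, 0.1, 1.0]
opening: 1.003
finger_force: 0.0
```

Call:
carry_out(
  deltas=[0, 0, 0, 0, 0, 0, 0, 0, 0, 0, 0, 0, 0, 0, 0, 0, 0, 0, 0, 0, 0, 0, 0, 0, 0, 0, 0, 0, 0, 0],
  grip=0,
  grip_force=60,
)

```text
time: 3.5
eef_pos: [0.6431, -0.1275, 0.0166]
tcp_rot: [0.288, 0.958, -0.0, 0.002]
contact_force: [0.0, -0.3, 5.3]
opening: 0.358
finger_force: 60.9
```

```bash
python3 go.py .6424 -.1241 .16 2.563
```

```text
t 3.5 pos [ 0.6431 -0.1275  0.0166] q [-0.3502  0.4846  1.7442 -0.0004  0.9086 -1.337 ] F [ 0.0212 -0.3242  5.2638] open 0.358 ff 60.86503028869629
shift [ 0.0019  0.0026 -0.1434] turn [ 0.0006  0.0041 -0.0051]
```

Call:
carry_out(
  deltas=[0, 0, -0.03, 0, 0.004, 0, 0, 0, -0.07, 0, 0.004, 0, 0, 0, -0.12, 0, 0.004, 0, 0, 0, -0.15, 0, 0.004, 0, 0, 0, -0.15, 0, 0.004, 0],
)

```text
time: 4.12
eef_pos: [0.643, -0.1276, 0.1677]
tcp_rot: [0.288, 0.958, 0.0, 0.001]
contact_force: [-0.1, 0.3, -1.5]
opening: 0.369
finger_force: 60.2
```

```bash
python3 go.py .5105 .179 .18 3.52; python3 - <<'E'
from h import *
p,d=cap("side");cv2.imwrite("pics/d.png",p[:,:,::-1])
E
```

```text
t 4.12 pos [ 0.643  -0.1276  0.1677] q [-0.3506  0.298   1.6823  0.0003  1.1585 -1.3378] F [-0.0924  0.2843 -1.477 ] open 0.369 ff 60.19517540931702
shift [ 0.2795  0.1828 -0.0129] turn [-0.0004  0.0029 -0.9622]
```

View pics/d.png

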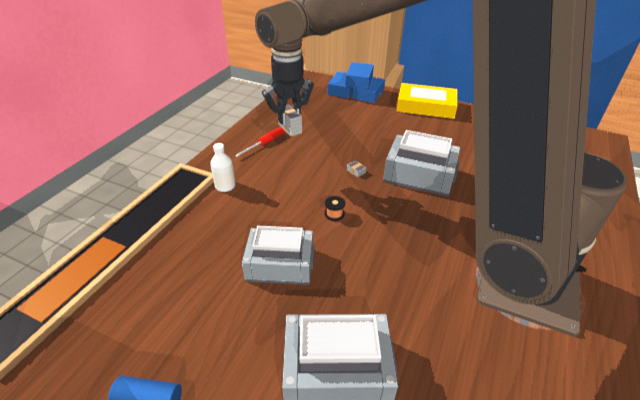

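The refill is held upright between the fingers at (290,122). Next I carry it over to the tray.

Call:
carry_out(
  deltas=[0.03, 0.02, -0.012, 0, 0, -0.1, 0.075, 0.049, -0.012, 0, 0, -0.26, 0.12, 0.078, -0.012, 0, 0, -0.42, 0.165, 0.107, -0.012, 0, 0, -0.58, 0.21, 0.136, -0.012, 0, 0, -0.74],
)

```text
time: 4.8
eef_pos: [0.5387, 0.1034, 0.174]
tcp_rot: [-0.08, 0.997, 0.001, -0.004]
contact_force: [0.7, 0.6, -1.9]
opening: 0.365
finger_force: 60.2
```

```bash
python3 go.py .5105 .179 .15 3.52
```

```text
t 4.8 pos [0.5387 0.1034 0.174 ] q [ 0.0041  0.0681  1.9359  0.0013  1.1455 -1.7283] F [ 0.7473  0.5838 -1.907 ] open 0.365 ff 60.173131227493286
shift [0.0155 0.0791 0.0243] turn [ 0.0032 -0.0073 -0.2173]
```

Call:
carry_out(
  deltas=[0.006, 0.03, 0.005, 0, 0, -0.08, 0.012, 0.06, 0.012, 0, 0, -0.16, 0.015, 0.079, 0.02, 0, 0, -0.217, 0.015, 0.079, 0.024, 0, 0, -0.217, 0.015, 0.079, 0.024, 0, 0, -0.217],
)

```text
time: 5.42
eef_pos: [0.5143, 0.177, 0.1527]
tcp_rot: [-0.185, 0.983, 0.0, -0.002]
contact_force: [-1.0, -0.0, -1.3]
opening: 0.363
finger_force: 60.2
```

```bash
python3 go.py .5105 .179 .0995 3.52; python3 - <<'E'
from h import *
p,d=cap("side");W=cloud("side",d);cv2.imwrite("pics/e.png",cv2.resize(p[140:300,180:380,::-1],(800,640))[:600])
E
```

```text
t 5.42 pos [0.5143 0.177  0.1527] q [ 0.1445  0.08    1.9653  0.0009  1.0997 -1.7989] F [-0.9907 -0.0414 -1.3411] open 0.363 ff 60.17131447792053
shift [0.0026 0.0032 0.0532] turn [ 0.0015 -0.0032 -0.0062]
```

View pics/e.png

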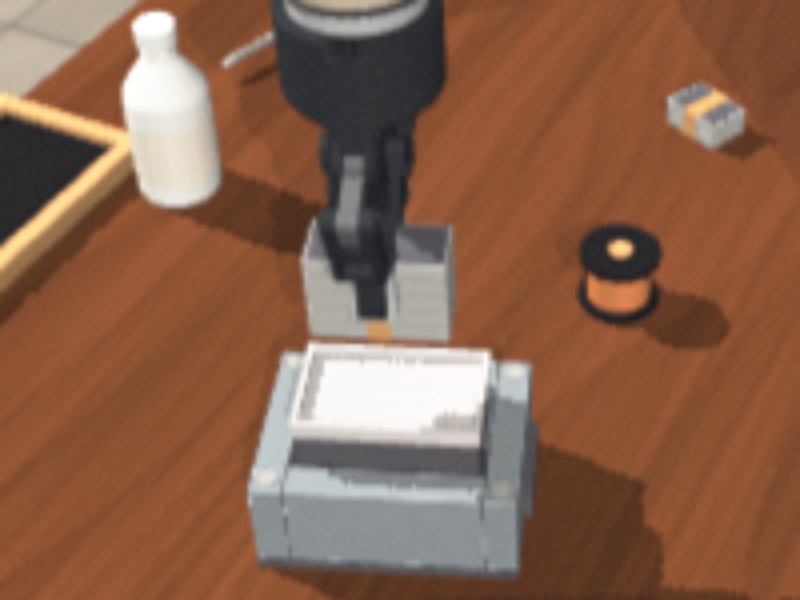

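The refill is level above the tray, with its bottom edge at (380,335) in the crop. Lowering it.

Call:
carry_out(
  deltas=[0.001, 0.003, 0.02, 0, 0, -0.006, 0.001, 0.003, 0.038, 0, 0, -0.006, 0.001, 0.003, 0.047, 0, 0, -0.006, 0.001, 0.003, 0.051, 0, 0, -0.006, 0.001, 0.003, 0.053, 0, 0, -0.006],
)

```text
time: 6.1
eef_pos: [0.5127, 0.1802, 0.101]
tcp_rot: [-0.188, 0.982, 0.001, -0.0]
contact_force: [0.0, -0.3, -0.9]
opening: 0.367
finger_force: 60.2
```

```bash
python3 go.py .5105 .179 .0985 3.52
```

```text
t 6.1 pos [0.5127 0.1802 0.101 ] q [ 0.1505  0.1465  1.9985  0.0016  0.9976 -1.8   ] F [ 0.0434 -0.3359 -0.9465] open 0.367 ff 60.20149111747742
shift [ 0.0025 -0.0003  0.0025] turn [ 0.0015 -0.0006  0.0005]
```

Call:
carry_out(
  deltas=[0.001, 0, 0.0015, 0, 0, 0, 0.001, 0, 0.003, 0, 0, 0, 0.001, 0, 0.003, 0, 0, 0],
)

```text
time: 6.48
eef_pos: [0.5117, 0.1799, 0.0986]
tcp_rot: [-0.189, 0.982, 0.001, -0.0]
contact_force: [-1.0, -0.1, 1.8]
opening: 0.368
finger_force: 60.5
```

```bash
python3 go.py .5105 .179 .0985 3.52
```

```text
t 6.47 pos [0.5117 0.1799 0.0986] q [ 0.1504  0.1477  2.0021  0.0015  0.9924 -1.8005] F [-0.9697 -0.0602  1.8212] open 0.368 ff 60.534600019454956
shift [ 0.0015 -0.0004  0.0001] turn [ 0.0014 -0.0004  0.0009]
```

It has touched down: the vertical force went from -0.9 to +1.8 N. Releasing and raising.

Call:
carry_out(
  deltas=[0, 0, 0, 0, 0, 0, 0, 0, 0, 0, 0, 0, 0, 0, 0, 0, 0, 0, 0, 0, 0, 0, 0, 0, 0, 0, 0, 0, 0, 0],
  grip=80,
)

```text
time: 7.1
eef_pos: [0.5114, 0.1799, 0.0979]
tcp_rot: [-0.188, 0.982, 0.001, -0.001]
contact_force: [1.1, -0.1, 0.5]
opening: 0.8
finger_force: 0.0
```

Call:
carry_out(
  deltas=[0, 0, -0.02, 0, 0, 0, 0, 0, -0.06, 0, 0, 0, 0, 0, -0.11, 0, 0, 0, 0, 0, -0.13, 0, 0, 0, 0, 0, -0.13, 0, 0, 0],
)

```text
time: 7.72
eef_pos: [0.5128, 0.1799, 0.2302]
tcp_rot: [-0.188, 0.982, 0.001, 0.002]
contact_force: [-1.0, -0.5, -0.3]
opening: 0.797
finger_force: 0.0
```

Call:
carry_out(
  deltas=[0, 0, 0, 0, 0, 0, 0, 0, 0, 0, 0, 0, 0, 0, 0, 0, 0, 0, 0, 0, 0, 0, 0, 0, 0, 0, 0, 0, 0, 0],
  grip=0,
)

```text
time: 8.35
eef_pos: [0.5116, 0.1797, 0.2277]
tcp_rot: [-0.188, 0.982, 0.001, -0.001]
contact_force: [0.6, -0.5, 0.2]
opening: 0.005
finger_force: 0.0
```

```bash
cat > look.py <<'E'
import sys; from h import *
n=sys.argv[1]; lo=float(sys.argv[2]); hi=float(sys.argv[3])
p,d=cap(n);W=cloud(n,d);x,y,z=W[...,0],W[...,1],W[...,2]
m=(np.hypot(x-.5105,y-.179)<.055)&(z>lo)&(z<hi)
P=W[m];c,sz,a=cv2.minAreaRect(P[:,:2].astype(np.float32)*1000);print("top",m.sum(),c,sz,a,np.percentile(P[:,2],[5,50,95]))
m=(np.hypot(x-.5105,y-.179)<.1)&(z>.05)&(z<lo-.012); print("z hist",np.histogram(z[m],np.arange(.05,.1,.003)))
cv2.imwrite(f"pics/{sys.argv[4]}.png",cv2.resize(p[140:300,180:380,::-1] if n=="side" else p[100:260,160:360,::-1],(700,560)))
E
python3 look.py side .118 .15 f; python3 go.py .5105 .179 .135 3.52
```

```text
top 543 (510.4468994140625, 180.29592895507812) (69.96519470214844, 35.969295501708984) 21.76248550415039 [0.11986906 0.13056655 0.13251381]
z hist (array([ 81, 110, 493, 548,  60,  37,  49,  48,  32,  81, 214, 121, 137,
        49,  30,  43]), array([0.05 , 0.053, 0.056, 0.059, 0.062, 0.065, 0.068, 0.071, 0.074,
       0.077, 0.08 , 0.083, 0.086, 0.089, 0.092, 0.095, 0.098]))
t 8.4 pos [0.5116 0.1797 0.2278] q [ 0.1501 -0.003   1.906   0.0014  1.2402 -1.8004] F [ 0.8308 -0.0627 -0.5498] open 0.001 ff 0.0
shift [ 0.0012 -0.0004  0.0928] turn [ 0.0017 -0.0012  0.0008]
```

View pics/f.png

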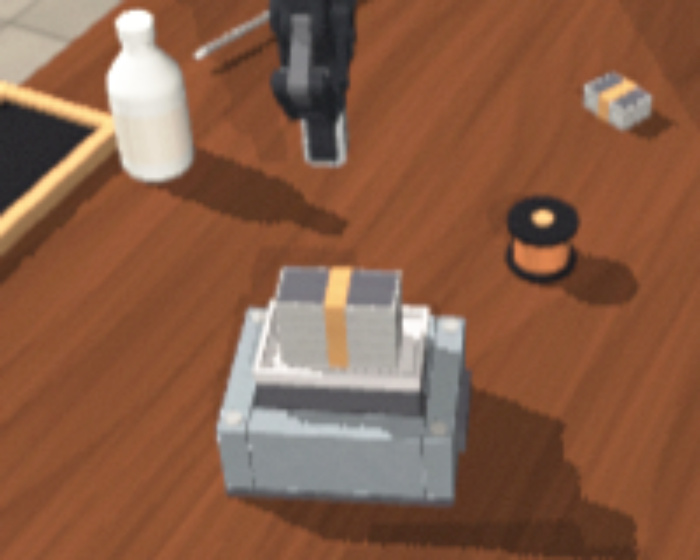

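The refill stands in the middle of the raised tray, at (338,318) in the crop, and the gripper is shut above it. Now I press slowly.

Call:
carry_out(
  deltas=[0.001, 0, 0.03, 0, 0, 0, 0.001, 0, 0.06, 0, 0, 0, 0.001, 0, 0.08, 0, 0, 0, 0.001, 0, 0.088, 0, 0, 0, 0.001, 0, 0.088, 0, 0, 0],
)

```text
time: 9.02
eef_pos: [0.5105, 0.1795, 0.1398]
tcp_rot: [-0.188, 0.982, 0.001, -0.001]
contact_force: [-0.1, 0.1, 0.0]
opening: -0.004
finger_force: 0.0
```

Call:
carry_out(
  deltas=[0, 0, 0.005, 0, 0, 0, 0, 0, 0.01, 0, 0, 0, 0, 0, 0.015, 0, 0, 0, 0, 0, 0.02, 0, 0, 0, 0, 0, 0.025, 0, 0, 0],
)

```text
time: 9.65
eef_pos: [0.5114, 0.1796, 0.1164]
tcp_rot: [-0.189, 0.982, 0.001, 0.0]
contact_force: [-2.3, -0.1, 7.2]
opening: -0.001
finger_force: 3.8
```

```bash
python3 go.py .5105 .179 .102 3.52
```

```text
t 9.65 pos [0.5114 0.1796 0.1164] q [ 0.15    0.121   1.9947  0.0014  1.0256 -1.8009] F [-2.2724 -0.0752  7.2225] open -0.001 ff 3.7536695193102787
shift [ 0.0011 -0.0003  0.0144] turn [0.0011 0.0006 0.0009]
```

Call:
carry_out(
  deltas=[0, 0, 0.004, 0, 0, 0, 0, 0, 0.008, 0, 0, 0, 0, 0, 0.012, 0, 0, 0, 0, 0, 0.0135, 0, 0, 0, 0, 0, 0.0135, 0, 0, 0],
)

```text
time: 10.28
eef_pos: [0.5114, 0.1796, 0.1032]
tcp_rot: [-0.189, 0.982, 0.001, 0.0]
contact_force: [-2.3, -0.8, 8.6]
opening: 0.0
finger_force: 4.2
```

Call:
carry_out(
  deltas=[0, 0, 0.001, 0, 0, 0, 0, 0, 0.002, 0, 0, 0, 0, 0, 0.002, 0, 0, 0],
)

```text
time: 10.65
eef_pos: [0.5115, 0.1796, 0.102]
tcp_rot: [-0.189, 0.982, 0.001, 0.0]
contact_force: [-4.6, -1.5, 11.3]
opening: 0.001
finger_force: 5.7
```

Call:
carry_out(
  deltas=[0, 0, 0.001, 0, 0, 0, 0, 0, 0.001, 0, 0, 0],
)

```text
time: 10.9
eef_pos: [0.5116, 0.1797, 0.102]
tcp_rot: [-0.189, 0.982, 0.0, -0.0]
contact_force: [-6.7, -2.3, 16.1]
opening: -0.001
finger_force: 7.9
```

The force is climbing with no further travel, so the tray is at its stop. Releasing slowly.

Call:
carry_out(
  deltas=[0, 0, -0.004, 0, 0, 0, 0, 0, -0.008, 0, 0, 0, 0, 0, -0.012, 0, 0, 0, 0, 0, -0.018, 0, 0, 0, 0, 0, -0.03, 0, 0, 0],
)

```text
time: 11.52
eef_pos: [0.5098, 0.1793, 0.1279]
tcp_rot: [-0.188, 0.982, 0.001, -0.002]
contact_force: [-0.4, 0.0, 0.4]
opening: -0.001
finger_force: 0.0
```

Call:
carry_out(
  deltas=[0, 0, -0.04, 0, 0, 0, 0, 0, -0.08, 0, 0, 0, 0, 0, -0.1, 0, 0, 0, 0, 0, -0.1, 0, 0, 0, 0, 0, -0.1, 0, 0, 0],
)

```text
time: 12.15
eef_pos: [0.51, 0.1793, 0.2272]
tcp_rot: [-0.188, 0.982, 0.001, -0.002]
contact_force: [1.0, 0.1, -0.7]
opening: -0.001
finger_force: 0.0
```

```bash
python3 look.py side .098 .15 g
```

```text
top 493 (510.1179504394531, 180.61402893066406) (70.1595230102539, 35.42091369628906) 20.919063568115234 [0.10051504 0.10802052 0.11001757]
z hist (array([ 60,  97, 689, 675, 167,  76,  30,  38,  31,  40,  31,  32,   0,
         0,   0,   0]), array([0.05 , 0.053, 0.056, 0.059, 0.062, 0.065, 0.068, 0.071, 0.074,
       0.077, 0.08 , 0.083, 0.086, 0.089, 0.092, 0.095, 0.098]))
```

View pics/g.png

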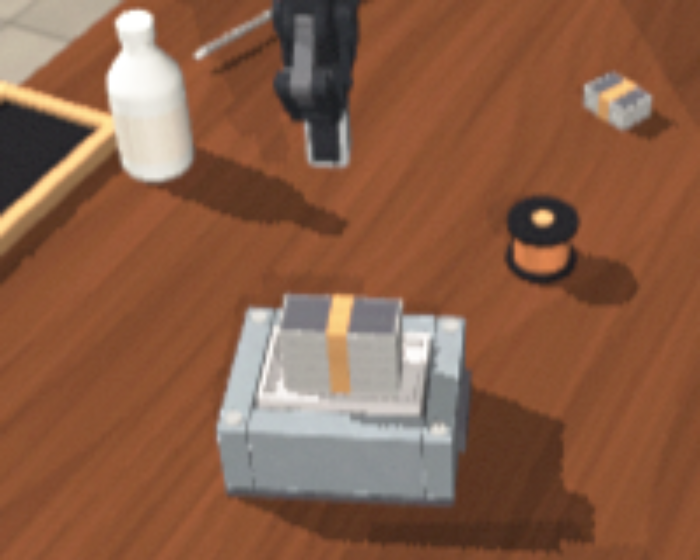

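The tray is latched down, with the refill's top at 0.109 m. The refill stands centred in it, the gripper is clear, and the low pack has not moved.

```bash
python3 -c "
from plant import ctrl
print(ctrl.sign_off())"
```

```text
the job is handed in; nothing more can be done
None
```

The refill stands centred in the small dock's tray, which latched down and stayed down after release; the low pack was not touched, and I handed the job in at about 12 s (no verdict was returned).

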